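# Shim the rocking microscope stand

### The job

The inspection microscope rocks because the foot nearest the robot is screwed in too far. Push the wooden wedge along the bench, thin end first, under that foot until the stand is level and no longer rocks, then take the hand away. Only push the wedge: do not pick it up, do not touch or shove the microscope, and leave the spool, jar and heatsink where they are.

Things in the scene. Friction and masses are not known exactly. Their poses are not given: they have to be found in the camera images.
- stand: Microscope, 1.5 to 2.2 kg, loose: cross base with four legs 90 deg apart (20 mm wide, 34 to 46 mm above bench), 72 mm hub, column, lens, screen to 295 mm high. A 36 mm rubber ball foot under each leg, centre 95 mm from the hub axis. Origin: hub axis at bench level when level; z up, -x along the leg with the short foot. Starts leaning 0.05 to 0.09 rad down to -x, far foot in the air.
- short_foot: Short ball foot, 36 mm across, under the leg that points roughly to the robot. Origin: its lowest point, 95 mm along the stand's -x and 5 to 8 mm (unknown) above the level of the other feet; at the start it rests on the bench. The wedge must lift it by that much.
- far_foot: Ball foot opposite the short one, 95 mm along the stand's +x. Origin: its lowest point; 5 to 9 mm above the bench at the start. When the wedge is in far enough it lands and the rocking stops; the push gets much heavier, and pushing on shoves the stand.
- wedge: Wooden wedge, 100 x 36 mm, 60 g, between robot and short foot. Origin: middle of its underside; z up, x to the thin end, which faces the foot. Upright end face 36 mm wide, 20 mm high at x = -50 mm, heel block 12 mm long; from x = -38 mm (12.5 mm high) the ramp falls 1 in 8 to 1.5 mm at x = 50 mm. Push: under 1 N free, a few N under the foot, 10 N and more once level.
- spool: Bystander: aluminium solder spool, 58 mm across, 38 mm high, standing on its end. Origin: centre of its underside.
- flux_jar: Bystander: amber glass jar, 46 mm across, 45 mm high. Origin: centre of its underside.
- heatsink: Bystander: finned aluminium heatsink, 44 x 44 x 26 mm. Origin: centre of its underside.
There are look-alikes about, which are no part of the job. Several things have the shape of the wedge; the one meant has the colours described above.

How it is judged (in metres and radians):
On the way:
1. the wedge is under the short foot and carries it, while the far foot is still in the air (contact force between wedge and short_foot above 0.3 N and contact force between far_foot and anything else below 0.05 N), for 0.05 s.
At the end, for the whole second after the job is handed in: The short foot rests on the wedge (over 0.3 N), the far foot stands on the bench again (over 0.2 N), the stand is level within 0.012 rad (0.7 degrees), at rest and within 15 mm of where it stood; the wedge lies flat (angle between stand's own z axis and vertical below 0.012 rad and contact force between wedge and short_foot above 0.3 N and contact force between far_foot and anything else above 0.2 N and angle between wedge's own z axis and vertical below 0.05 rad and distance of stand from where it was at the start of the episode below 0.015 m and linear speed of each of stand, wedge below 0.01 m/s and angular speed of stand below 0.03 rad/s); the robot touches nothing.
It fails at once if the wedge is lifted off the bench (height (world z) of wedge above 0.012 m).
It fails at once if the robot presses on the microscope (over 1.5 N) (contact force between any of the arm, the fingers and stand above 1.5 N).
It fails at once if the microscope is shoved (over 15 mm) or tipped (over 0.15 rad) (distance of stand from where it was at the start of the episode above 0.015 m or angle between stand's own z axis and vertical above 0.15 rad).
It fails at once if a bystander is moved more than 15 mm (distance of any of spool, flux_jar, heatsink from where it was at the start of the episode above 0.015 m).
It also fails if it takes over 48 s, if anything falls off the work surface, if the arm or the gripper's body presses on something with over 40 N, if the wrist force passes 120 N, or if a joint passes its speed limit or range.

### The arm

A 6-joint arm with a two-finger parallel gripper is mounted at the origin on the work surface. World frame = base frame: x ahead of the robot, y to its left, z up, the work surface at z = 0. Lengths are in mm, angles in degrees, forces in N, time in s.
With the tool pointing down it reaches from about 300 to 850 mm from the base axis. Payload 4.2 kg.
Tool frame: the origin (TCP) lies on the centre line of the jaws, within the pads' length; the fingertips stand 14 mm ahead of it and the grasp point (between the pads) lies 5 mm behind it (env.finger_overhang is the z of the fingertips in the tool frame, in mm); z points along the fingers, y is the line along which they close (so a half turn about z gives the same grasp; the last joint's range is limited). The gripper opens to 91 mm and grips with 3 to 60 N. Pads are 32 mm wide; open, the fingers measure 118 mm over their backs; the gripper's body (76 mm by 178 mm) begins 60 mm behind the grasp point.
Start: joints at [-75.745, 18.312, 89.639, -0, 72.044, -1.146], TCP at [152.708, -554.369, 195.776] pointing down, gripper open.
Joint ranges: [-177.97, 177.97], [-48.28, 115.42], [12.27, 149.76], [-77.06, 257.06], [2.81, 150.46], [-146.56, 146.56]. Speed limits (degrees/s): [147.25, 147.25, 180, 180, 180, 180].

### API

Orientations are given as [roll, pitch, yaw] about the fixed x, y, z axes, in that order (R = Rz(yaw) Ry(pitch) Rx(roll)).
In Python, from workcell import sensors, viewer, env gives the robot as it stands. The module is installed in compiled form; this text tells all that it offers.
- The arm moves only by the tool step_arm, never from a script. Its argument "plan" is one flat list of numbers, 6 for each row, row after row: the shift along the tool's x, y, z in cm, then the turn, a rotation vector about the tool's x, y, z in rad. In form: [x, y, z, wx, wy, wz, x, y, z, wx, wy, wz, ...]. A call has 1 to 5 rows; each row shifts and turns the commanded pose from where the row before left it, along the tool's axes as they then stand; what a row does not reach is not made up. A row lasts 1/12 s, in which the tool goes at most 41.7 mm and 7.16 degrees, less where a joint would pass 70% of its speed; a pose out of reach is approached as far as the arm can. A call is refused whole if a number of a shift passes 4.17 or a number of a turn 0.125, either way. A call with a gripper value outside its range is refused whole. "hand" is the finger opening in cm, from 0 to 9.12, set as the call begins (left out, the last holds). The fingers move at their own pace and stop on an object; "newtons" is the grip in N (left out, the last holds). Time passes only in rows, so rows that do not move let the fingers close. It gives the time, the measured TCP pose, the force, the opening and the grip force at its end, in the units of the state.
- sensors.state(): the state, without advancing time (a new reading comes with each control period).
- viewer.grab_frame(name): name is "side" or "top" or "wrist"; returns a dict with "img" (420x560x3 uint8, red, green, blue), "fx", "fy", "cx", "cy" (pixels), "position" and "attitude" of the camera in the world. Camera axes: x right, y down, z forward; pixel columns grow to the right and rows downward; lengths in mm; the calibration is good to about 2 mm. A picture is of the moment at which its call begins. There is no depth.
- env.job_done(): hands the job in; it is judged then, once.
Trained networks look in a picture, given as the dict that the camera call returned (one of the last four; its "shot" number tells which), for a name from the list of things; names that differ only in an ending like _2 or _b are one class to them, and where a whole thing is asked for, a point or a joint stands for the part that bears it (a point fixed in the world has none). Each returns a list of dicts, best first, with "score" (0 to 1); they miss things now and then, are a little off and sometimes report something else, mostly with a low value. They report only what shows in the picture. A call takes as long as a camera call. They do not tell look-alikes from the thing itself.
- viewer.boxes_of(name, picture): "location" ([column, row] in pixels, amid what is visible of it).
- viewer.pinpoint(name, picture): "location" ([column, row] in pixels: a listed point, or the origin of a listed thing).
The state is a dict: "time_s": time; "qpos": joint angles; "qvel": joint speeds; "effort": joint torques, N m; "ee_pos": TCP position; "ee_rot": TCP orientation; "force": force on the tool from outside, world axes, zero at the start; "torque": the same for the moment, N m; "gripper_width": finger opening in mm; "gripper_force": force on a finger pad.
Only numpy, scipy, OpenCV 4.12 (cv2) and the standard library are available. Lean on these libraries where they do the work, as an engineer would, in place of code of your own. Each camera call takes 0.05 s, during which the arm holds its last target. There are 200 camera calls.

## Working session

There is one attempt and no reset: what is moved stays moved. The work goes in short steps, Python scripts to look and compute and a tool call to move; the robot and the scene stay as the last step left them, time stands still between calls to the robot, and variables do not carry over. Pictures are saved under pics/ and viewed, at most 10 in all, crops included, and the job is handed in when it is done.

Besides the shell and the picture viewer there is one more tool, called after "Request:" as name(argument=value, ...) on one line, values as JSON. step_arm: Moves the arm, as the interface text tells. Its arguments: {"type":"object","properties":{"plan":{"type":"array","items":{"type":"number"}},"hand":{"type":"number"},"newtons":{"type":"number"}},"required":["plan"]}

```bash
mkdir -p pics
cat > h.py <<'E'
import numpy as np, cv2
from scipy.spatial.transform import Rotation as R
from workcell import sensors, viewer, env
def grab(n,save=None):
    p=viewer.grab_frame(n)
    if save: cv2.imwrite(f'pics/{save}.png',cv2.cvtColor(p['img'],cv2.COLOR_RGB2BGR))
    return p
def rot(p):
    a=np.array(p['attitude'],float)
    return a if a.shape==(3,3) else R.from_euler('xyz',a,degrees=True).as_matrix()
def ground(p,uv,z=0):
    d=rot(p)@np.array([(uv[0]-p['cx'])/p['fx'],(uv[1]-p['cy'])/p['fy'],1])
    c=np.array(p['position'],float); return c+d*(z-c[2])/d[2]
def proj(p,X):
    c=rot(p).T@(np.array(X,float)-np.array(p['position'],float)); return [p['fx']*c[0]/c[2]+p['cx'],p['fy']*c[1]/c[2]+p['cy']]
E
python3 - <<'E'
from h import *
print(sensors.state())
ps={}
for n in('top','side'):
    p=grab(n,n+'0'); print(n,p['position'],p['attitude'],p['fx'])
    for t in('stand','short_foot','far_foot','wedge','spool','flux_jar','heatsink'):
        print(t,[(np.round(d['location']),round(d['score'],2),np.round(ground(p,d['location'])[:2])) for d in viewer.pinpoint(t,p)[:4]])
a=[cv2.imread(f'pics/{n}0.png') for n in('top','side')]
E
```

```text
{'time_s': 0.0, 'qpos': array([-7.57450710e+01,  1.83496893e+01,  8.97062481e+01, -6.68891563e-04,
        7.20420303e+01, -1.14414314e+00]), 'qvel': array([ 0.01637857, -0.08972965, -0.17435938, -0.00212005, -0.02421217,
       -0.03429231]), 'effort': array([-1.52289402e-03, -4.12465060e+01, -2.31974548e+01,  7.24281301e-02,
        4.56435978e-02, -1.47277733e-04]), 'ee_pos': array([ 152.56981949, -553.84148315,  194.94092898]), 'ee_rot': array([-1.79902039e+02, -1.32036763e-03,  1.53992777e+01]), 'force': array([-0.07397093,  0.08450085,  0.84373526]), 'torque': array([-0.10369392,  0.02784471,  0.02004867]), 'gripper_force': 0.0, 'gripper_width': 91.21856899896083}
top [441.85303719  43.57959259 931.42288873] [-172.95065475   -1.42446382  -89.64462561] 463.8697175148896
stand [(array([316., 156.]), 0.61, array([669., -59.])), (array([364., 208.]), 0.24, array([ 561., -159.]))]
short_foot [(array([244., 128.]), 0.69, array([725.,  88.])), (array([310., 199.]), 0.67, array([579., -48.]))]
far_foot []
wedge [(array([227., 284.]), 0.85, array([407., 118.])), (array([322., 318.]), 0.
[... 177 characters left out ...]
[ 559., -168.]))]
heatsink [(array([245., 132.]), 0.87, array([716.,  86.]))]
side [ 312.0471226  -603.66710721  445.91354292] [-119.93625579    1.24905956  -22.76293781] 387.6330611068371
stand [(array([344., 237.]), 0.85, array([663., -70.]))]
short_foot [(array([300., 242.]), 0.78, array([576., -50.]))]
far_foot [(array([389., 225.]), 0.57, array([769., -72.]))]
wedge [(array([252., 247.]), 0.84, array([486., -28.])), (array([179., 282.]), 0.7, array([340., -70.])), (array([197., 222.]), 0.6, array([408., 105.]))]
spool [(array([278., 212.]), 0.98, array([580.,  68.]))]
flux_jar [(array([320., 281.]), 0.9, array([ 559., -165.]))]
heatsink [(array([330., 195.]), 0.46, array([720.,  89.]))]
```

View pics/top0.png

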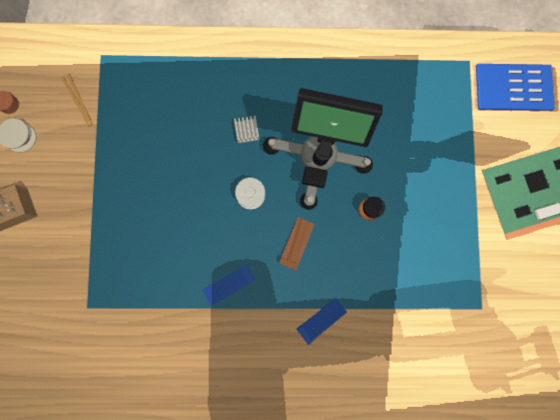

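View pics/side0.png

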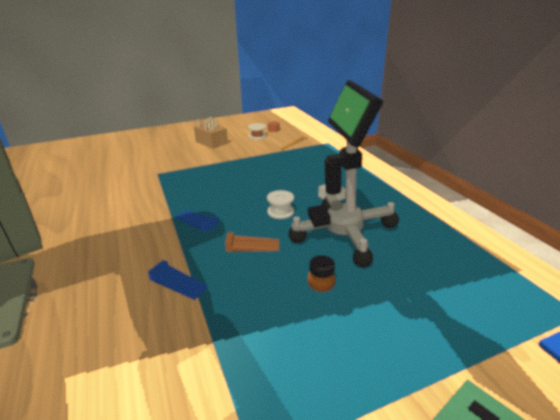

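Run:
```python
import cv2
a=cv2.imread('pics/top0.png')[170:300,230:360]
b=cv2.imread('pics/side0.png')[190:290,215:345]
a=cv2.resize(a,(400,400),interpolation=2);b=cv2.resize(b,(400,308),interpolation=2)
b=cv2.copyMakeBorder(b,0,92,0,0,0)
cv2.imwrite('pics/c0.png',cv2.hconcat([a,b]))
```

```text
(no output)
```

View pics/c0.png

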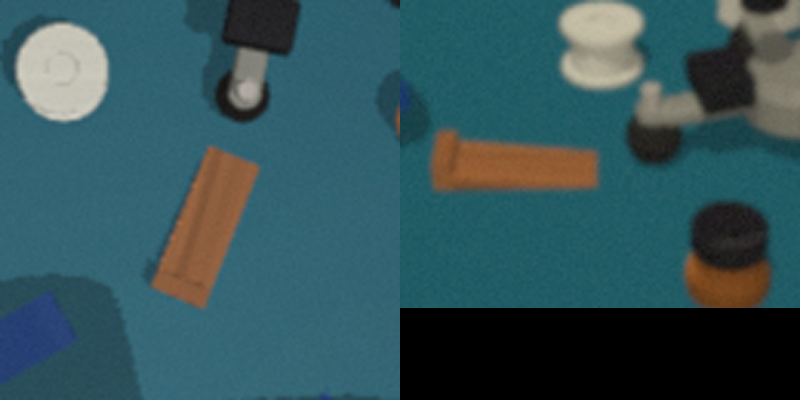

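Wedge-shaped candidates in the top view are the wooden one (297,243), a blue one (229,285) and another blue one (322,321). The crop shows the orange-brown wood, with the heel block at its lower left and the thin end toward the foot, so I choose the one at (297,243). The short foot is at top (310,200) and side (297,235). Next I'll fit the wedge pose to both masks.

```bash
cat >> h.py <<'E'
from scipy.optimize import minimize
def wmask(p,near):
    hsv=cv2.cvtColor(p['img'],cv2.COLOR_RGB2HSV)
    m=((hsv[...,0]<20)&(hsv[...,1]>90)&(hsv[...,2]>60)).astype(np.uint8)
    n,l,s,c=cv2.connectedComponentsWithStats(m)
    i=1+np.argmin([np.hypot(*(c[k]-near))+(1e3 if s[k,4]<80 else 0) for k in range(1,n)])
    return (l==i).astype(np.uint8)
V=np.array([(x,y,z) for y in(-18,18) for x,z in((-50,0),(-50,20),(-38,20),(-38,12.5),(50,0),(50,1.5))],float)
def fitwedge(ps,x0,ms):
    def poly(p,v):
        c,s=np.cos(v[2]),np.sin(v[2]); W=V@np.array([[c,s,0],[-s,c,0],[0,0,1]])+[v[0],v[1],0]
        return np.array([proj(p,w) for w in W])
    def cost(v):
        t=0
        for p,m in zip(ps,ms):
            h=cv2.convexHull((poly(p,v)*16).astype(np.int32))
            q=np.zeros(m.shape,np.uint8); q=cv2.fillConvexPoly(q,h,255,cv2.LINE_AA,4)/255.
            t+=np.abs(q-m).sum()/m.sum()
        return t
    r=minimize(cost,x0,method='Nelder-Mead',options=dict(initial_simplex=np.array(x0)+np.array([[0,0,0],[8,0,0],[0,8,0],[0,0,.15]]),xatol=.05,fatol=1e-4))
    return r.x,r.fun
E
python3 - <<'E'
from h import *
ps=[grab('top'),grab('side')]
ms=[wmask(ps[0],(297,243)),wmask(ps[1],(252,243))]
print([m.sum() for m in ms])
x0=[488,-23,np.radians(-21)]
for a,b in((ps,ms),(ps[:1],ms[:1]),(ps[1:],ms[1:])):
    v,f=fitwedge(a,x0,b); print(v[:2],np.degrees(v[2]),f)
for p in ps:
    # short foot dark ball: fit centroid
    d=viewer.pinpoint('short_foot',p); print([(e['location'],ground(p,e['location'])[:2],e['score']) for e in d])
E
```

```text
[np.uint64(862), np.uint64(732)]
[490.05535131 -20.17722637] -22.551092597907395 0.4663260098202049
[489.06095381 -19.53392449] -23.023799445308942 0.16558391337973702
[489.02707926 -22.06072998] -18.63924620018481 0.2947176684881603
[([308.3, 201.2], array([574.246395  , -44.13282332]), 0.57)]
[([299.1, 240.8], array([576.59281089, -45.94539892]), 0.72)]
```

Request:
step_arm(plan=[2.6,-3.05,0,0,0,0,2.6,-3.05,0,0,0,0,2.6,-3.05,0,0,0,0,2.6,-3.05,0,0,0,0,2.6,-3.05,0,0,0,0], hand=0.9, newtons=20)

```text
time_s: 1.42
ee_pos: [237.9, -371.1, 195.8]
ee_rot: [180.0, -0.0, 15.4]
force: [0.5, -0.1, -0.3]
gripper_width: 60.9
gripper_force: 0.0
```

Request:
step_arm(plan=[2.6,-3.05,0,0,0,0,2.6,-3.05,0,0,0,0,2.6,-3.05,0,0,0,0,2.6,-3.05,0,0,0,0,2.6,-3.05,0,0,0,0])

```text
time_s: 1.83
ee_pos: [322.7, -189.5, 196.1]
ee_rot: [179.9, -0.0, 15.4]
force: [1.6, -0.8, -0.4]
gripper_width: 27.3
gripper_force: 0.0
```

Request:
step_arm(plan=[0,0,0,0,0,0.11,0,0,0,0,0,0.11,0,0,0,0,0,0.11,0,0,0,0,0,0.11,0,0,0,0,0,0.11])

```text
time_s: 2.25
ee_pos: [322.5, -191.0, 195.9]
ee_rot: [180.0, -0.0, -16.4]
force: [0.7, 0.1, -0.2]
gripper_width: 9.2
gripper_force: 0.0
```

Request:
step_arm(plan=[0,0,0,0,0,0.1,0,-4.1,0,0,0,0,0,-4.1,0,0,0,0,0,-4.1,0,0,0,0,0,-4.1,0,0,0,0])

```text
time_s: 2.67
ee_pos: [383.7, -37.6, 196.1]
ee_rot: [-180.0, -0.1, -21.9]
force: [1.1, -0.6, 0.0]
gripper_width: 9.1
gripper_force: 0.0
```

Request:
step_arm(plan=[1.0,-4,0,0,0,0,0,-1.6,4,0,0,0,0,0,4,0,0,0,0,0,4,0,0,0,0,0,0,0,0,0])

```text
time_s: 3.08
ee_pos: [407.4, 9.3, 71.5]
ee_rot: [179.7, 0.8, -21.8]
force: [-1.8, 0.1, -0.8]
gripper_width: 9.1
gripper_force: 0.0
```

Run:
```python
from h import *
s=sensors.state(); print(s['ee_pos'],s['ee_rot'],s['force'])
p=[grab('top','t1'),grab('side','s1'),grab('wrist','w1')]
a=p[0]['img'][150:330,200:400];b=p[1]['img'][150:330,120:320]
im=cv2.hconcat([cv2.resize(x,(400,360),interpolation=2) for x in(a,b)])
cv2.imwrite('pics/c1.png',im[...,::-1])
```

```text
[407.38411391   9.26825955  71.53727899] [179.68467634   0.78206364 -21.76748604] [-1.8292155   0.09102598 -0.8238103 ]
```

View pics/c1.png

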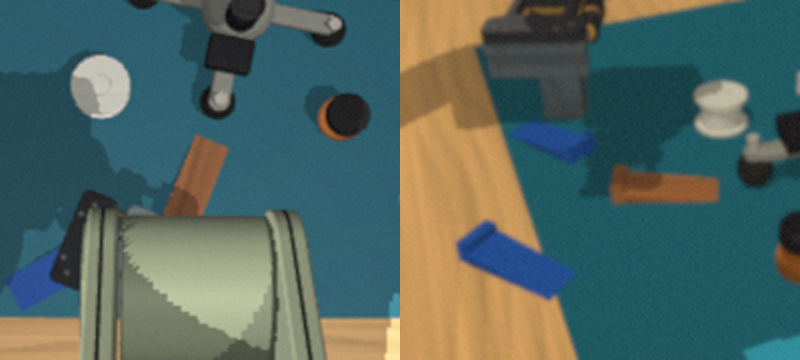

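View pics/w1.png

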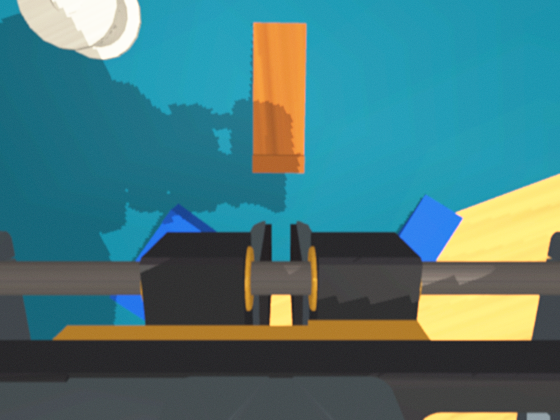

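The wrist view shows the wooden wedge straight ahead, at columns 252–305 with the heel at row 172. It is aligned with the fingers, which are centred at column 281. The blue look-alikes are off to the sides.

Run:
```python
from h import *
p=grab('wrist'); m=wmask(p,(279,98)); v,f=fitwedge([p],[489,-21,np.radians(-22)],[m]); print(m.sum(),v[:2],np.degrees(v[2]),f)
s=sensors.state(); print(s['ee_pos'],s['ee_rot'],s['force'])
d=np.array([576,-47])-v[:2]; c,sn=np.cos(v[2]),np.sin(v[2]); print('foot in wedge',c*d[0]+sn*d[1],-sn*d[0]+c*d[1])
d=s['ee_pos'][:2]-v[:2];print('tool in wedge',c*d[0]+sn*d[1],-sn*d[0]+c*d[1])
```

```text
7599 [486.86016657 -20.78635551] -22.525127900278473 0.04634355913703815
[415.447957     8.48100029  79.22050332] [-179.90656235   -0.24945781  -21.87271631] [ 0.39922288 -0.32801711  0.82245047]
foot in wedge 92.38164700607506 9.934604075789675
tool in wedge -77.17627690194857 -0.322605288370827
```

Request:
step_arm(plan=[0,0,2.5,0,0,0,0,0,2.5,0,0,0,0,0,0.3,0,0,0,0,0,0,0,0,0,0,0,0,0,0,0])

```text
time_s: 3.7
ee_pos: [415.1, 8.5, 25.9]
ee_rot: [-179.9, -0.2, -21.9]
force: [-0.5, 0.7, 0.8]
gripper_width: 9.0
gripper_force: 0.0
```

Request:
step_arm(plan=[0,0,0.8,0,0,0,0.5,0,0,0,0,0,0.4,0,0,0,0,0,0.2,0,0,0,0,0,0.2,0,0,0,0,0])

```text
time_s: 4.12
ee_pos: [426.2, 3.7, 16.4]
ee_rot: [-180.0, -0.1, -21.9]
force: [0.5, 0.1, -0.5]
gripper_width: 8.9
gripper_force: 0.0
```

Request:
step_arm(plan=[0.3,0.1,0,0,0,-0.0155,0.3,0.1,0,0,0,-0.0155,0.3,0.1,0,0,0,-0.0155,0.3,0.1,0,0,0,-0.0155,0,0,0,0,0,0])

```text
time_s: 4.53
ee_pos: [436.0, -4.4, 16.1]
ee_rot: [-180.0, -0.0, -18.3]
force: [0.3, 0.4, 0.4]
gripper_width: 9.0
gripper_force: 0.0
```

```bash
cat > chk.py <<'E'
from h import *
import sys
p=grab('wrist',sys.argv[1]); s=sensors.state()
y=np.radians(s['ee_rot'][2]); t=s['ee_pos'][:2]; g=[t[0]+66*np.cos(y),t[1]+66*np.sin(y),y]
n=proj(p,[g[0],g[1],6])
m=wmask(p,n); v,f=fitwedge([p],g,[m]); print(m.sum(),v[:2].round(1),np.degrees(v[2]).round(2),round(f,3))
print(s['time_s'],s['ee_pos'].round(1),s['ee_rot'].round(1),s['force'].round(1))
foot=np.array(eval(sys.argv[2]) if len(sys.argv)>2 else [576,-47.])
c,sn=np.cos(v[2]),np.sin(v[2]); d=foot-v[:2]; print('foot in wedge',c*d[0]+sn*d[1],-sn*d[0]+c*d[1])
d=t-v[:2];print('tool in wedge',c*d[0]+sn*d[1],-sn*d[0]+c*d[1])
print([(e['location'],ground(p,e['location'])[:2].round(1),round(e['score'],2)) for e in viewer.pinpoint('short_foot',p)])
E
python3 chk.py w2
```

```text
7074 [457.7  -8.6] -22.67 0.768
4.5833 [435.5  -4.3  16. ] [180.   -0.  -18.3] [ 0.2 -0.2 -0.3]
foot in wedge 123.93529428879897 10.160597625388618
tool in wedge -22.14555271778069 -4.558182631064367
[]
```

View pics/w2.png

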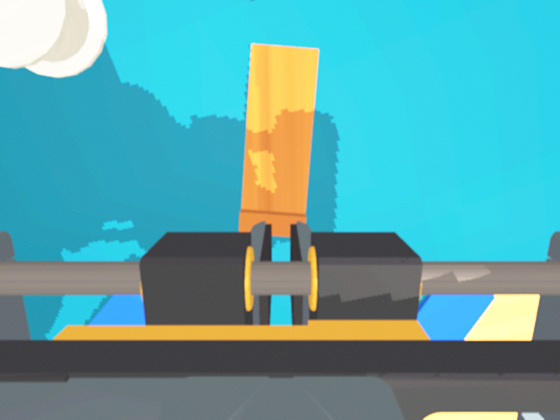

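The wedge has not turned yet: its axis leans about 4° clockwise in the view, with the thin end at (284,45) and the heel at (272,232). The exposure changed too, so I'll widen the hue limit and ignore rows hidden by the fingers.

```bash
sed -i 's/hsv\[...,0\]<20/hsv[...,0]<26/' h.py
python3 - <<'E'
s=open('h.py').read()
s=s.replace("def fitwedge(ps,x0,ms):","def fitwedge(ps,x0,ms,rmax=420):").replace("t+=np.abs(q-m).sum()","t+=np.abs(q-m)[:rmax].sum()")
open('h.py','w').write(s)
c=open('chk.py').read()
c=c.replace("fitwedge([p],g,[m])","fitwedge([p],g,[m],215)")
open('chk.py','w').write(c)
E
python3 chk.py w3
```

```text
12101 [486.3 -20.8] -22.15 0.04
4.6833 [435.   -4.1  16. ] [180.    0.  -18.3] [-0.8  0.5 -0.4]
foot in wedge 92.93819983880101 9.510195380726099
tool in wedge -53.809145447552105 -3.924527421145328
[]
```

Request:
step_arm(plan=[0.3,-0.2,0,0,0,0,0.3,0,0,0,0,0,0.3,0,0,0,0,0,0.3,0,0,0,0,0,0,0,0,0,0,0])

```text
time_s: 5.15
ee_pos: [448.2, -6.1, 16.1]
ee_rot: [-180.0, -0.1, -18.3]
force: [0.0, 0.9, 0.6]
gripper_width: 9.0
gripper_force: 0.0
```

```bash
python3 chk.py w4
```

```text
10645 [486.4 -20.6] -22.18 0.033
5.2 [447.7  -6.1  16. ] [-180.    -0.   -18.3] [-0.2 -0.5 -0.6]
foot in wedge 92.89606919438495 9.40429099106101
tool in wedge -41.37003109945327 -1.1104057208386102
[]
```

Run:
```python
from h import *
p=grab('side')
w=cv2.imread('pics/w4.png')[20:330,120:440]
im=cv2.hconcat([cv2.resize(p['img'][190:290,180:310],(400,308),interpolation=2)[...,::-1],cv2.resize(w,(318,308))])
cv2.imwrite('pics/c4.png',im)
s=sensors.state()['ee_pos']; print(proj(p,s-[0,0,14]),proj(p,s))
p=grab('wrist');print(p['position'],p['attitude'],proj(p,s-[0,0,14]),proj(p,s))
```

```text
[np.float64(229.26338096179092), np.float64(245.26908290613682)] [np.float64(228.6262152186133), np.float64(239.323730947429)]
[508.11485379 -26.94601975 205.39955174] [ 1.66334119e+02 -6.31821528e-02 -1.08240150e+02] [np.float64(278.76375435840026), np.float64(231.5100144921553)] [np.float64(278.67189761084956), np.float64(239.04714530782297)]
```

View pics/c4.png

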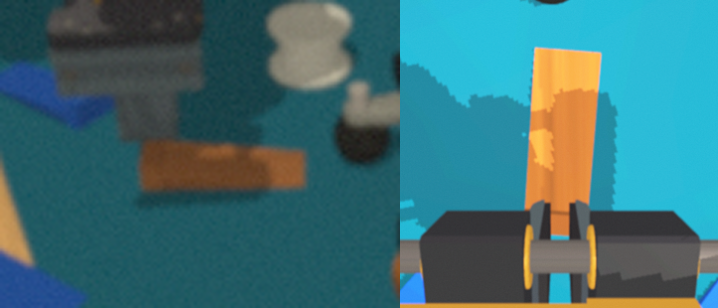

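Run:
```python
from h import *
print(env.finger_overhang, [a for a in dir(env) if a[0]!='_'])
p=grab('side'); s=sensors.state(); e=s['ee_pos']; print(e,s['ee_rot'],s['force'])
y=np.radians(s['ee_rot'][2])
for z in(2,16,26,40):
    print(z,[np.round(proj(p,[e[0]+k*np.cos(y),e[1]+k*np.sin(y),z])) for k in(-16,0,16)])
print(p['img'][225:262:2,222].tolist())
```

```text
14.0 ['Unreachable', 'finger_overhang', 'job_done']
[447.03584392  -5.94905061  16.00986748] [ 1.79991783e+02  1.16508700e-02 -1.82925920e+01] [1.33549253 0.61982694 0.12023903]
2 [array([221., 246.]), array([229., 245.]), array([238., 245.])]
16 [array([220., 240.]), array([229., 239.]), array([237., 239.])]
26 [array([220., 236.]), array([228., 235.]), array([237., 234.])]
40 [array([219., 229.]), array([227., 229.]), array([236., 228.])]
[[70, 75, 76], [69, 76, 75], [63, 68, 68], [64, 66, 69], [60, 66, 66], [56, 73, 76], [39, 88, 97], [26, 86, 94], [32, 90, 98], [33, 90, 101], [34, 89, 100], [29, 90, 100], [35, 89, 99], [31, 92, 99], [37, 91, 100], [27, 87, 95], [27, 88, 96], [32, 90, 100], [32, 91, 98]]
```

The side view shows the fingertips about 24 mm higher than the nominal 14 mm overhang implies. They hover over the heel, which is why nothing moved. I'll back off and feel downward in small steps.

Request:
step_arm(plan=[-2,0,0,0,0,0,-1.8,0,0,0,0,0,0,0,0,0,0,0,0,0,0.2,0,0,0,0,0,0.2,0,0,0])

```text
time_s: 5.82
ee_pos: [412.6, 5.9, 12.3]
ee_rot: [-180.0, -0.1, -18.3]
force: [-0.0, -1.0, -0.7]
gripper_width: 9.1
gripper_force: 0.0
```

Request:
step_arm(plan=[0,0,0.2,0,0,0,0,0,0.2,0,0,0,0,0,0,0,0,0])

```text
time_s: 6.07
ee_pos: [411.5, 5.8, 7.6]
ee_rot: [180.0, 0.0, -18.3]
force: [-0.5, -0.8, 0.1]
gripper_width: 9.1
gripper_force: 0.0
```

Request:
step_arm(plan=[0,0,0.3,0,0,0,0,0,0.3,0,0,0,0,0,0,0,0,0])

```text
time_s: 6.32
ee_pos: [410.8, 5.9, 1.5]
ee_rot: [180.0, 0.1, -18.3]
force: [-0.9, 0.4, -0.8]
gripper_width: 9.2
gripper_force: 0.0
```

Run:
```python
from h import *
p=grab('side'); s=sensors.state(); e=s['ee_pos']; print(e,s['force'])
for z in(0,5,10,15,20): print(z,np.round(proj(p,[e[0],e[1],z]),1))
im=cv2.resize(p['img'][200:270,180:280],(800,560),interpolation=2)[...,::-1]; cv2.imwrite('pics/c5.png',im)
```

```text
[410.89371453   5.95713643   1.67111397] [ 0.26179811  0.72642507 -0.53660994]
0 [209.4 247.4]
5 [209.1 245.3]
10 [208.8 243.2]
15 [208.5 241. ]
20 [208.2 238.9]
```

View pics/c5.png

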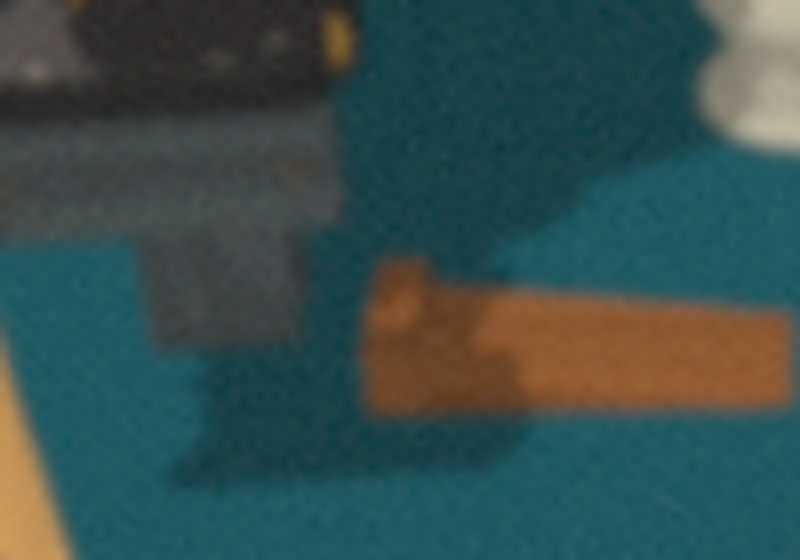

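Tip bottom is at about z = 9.5 mm with the TCP reading 1.6, so the real tips sit about 22 mm higher than nominal. I'll lower 4 mm more, then approach and push.

Request:
step_arm(plan=[0,-0.1,0.4,0,0,0,0.4,0,0,0,0,0,0.4,0,0,0,0,0,0.4,0,0,0,0,0,0.3,0,0,0,0,0])

```text
time_s: 6.78
ee_pos: [426.6, 2.1, -1.8]
ee_rot: [-180.0, -0.0, -18.3]
force: [-0.2, 0.5, -0.7]
gripper_width: 9.3
gripper_force: 0.2
```

Request:
step_arm(plan=[0.3,0,0,0,0,0,0.2,0,0,0,0,0,0,0,0,0,0,0])

```text
time_s: 7.03
ee_pos: [431.0, 0.5, -1.9]
ee_rot: [-180.0, -0.0, -18.3]
force: [-0.0, -0.3, -0.1]
gripper_width: 8.8
gripper_force: 0.0
```

```bash
python3 chk.py w5
```

```text
15631 [493.5 -21.5] -20.8 0.039
7.0833 [430.8   0.6  -1.9] [-180.    -0.   -18.3] [0.1 0.  0.5]
foot in wedge 86.19663848264213 5.444515325693249
tool in wedge -66.45004375715558 -1.663057315907107
[]
```

Request:
step_arm(plan=[0.3,0.04,0,0,0,-0.007,0.3,0.04,0,0,0,-0.007,0.3,0.04,0,0,0,-0.007,0.3,0.04,0,0,0,-0.007,0,0,0,0,0,0])

```text
time_s: 7.55
ee_pos: [442.4, -4.8, -1.9]
ee_rot: [-180.0, -0.1, -16.7]
force: [1.3, 0.7, -0.7]
gripper_width: 8.9
gripper_force: 0.0
```

```bash
python3 chk.py w6
python3 - <<'E'
from h import *
p=grab('side'); print([(e['location'],ground(p,e['location'])[:2].round(1),e['score']) for e in viewer.pinpoint('short_foot',p)])
E
```

```text
15580 [505.7 -22.6] -16.54 0.038
7.6 [442.   -4.7  -1.9] [-180.    -0.   -16.7] [-0.1 -0.3 -0.4]
foot in wedge 74.30589360933624 -3.3522331640984824
tool in wedge -66.19301753918404 -0.9024386551008696
[]
[([297.9, 238.0], array([578.4, -36.5]), 0.75)]
```

Run:
```python
from h import *
p=grab('wrist'); g=p['img'].max(2); m=(g<70).astype(np.uint8)
q=grab('top'); 
for nm,P,r0,r1,c0,c1 in(('wrist',p,0,150,150,420),('top',q,185,215,290,330)):
    g=P['img'].max(2)[r0:r1,c0:c1]; m=(g<(70 if nm=='wrist' else 55)).astype(np.uint8)
    n,l,s,c=cv2.connectedComponentsWithStats(m)
    for i in range(1,n):
        if s[i,4]>30:
            (x,y),r=cv2.minEnclosingCircle(np.argwhere(l==i)[:,::-1].astype(np.float32)); x+=c0;y+=r0
            print(nm,s[i].tolist(),(x,y),r,ground(P,(x,y),18)[:2])
f=[573,-45,18]; print(proj(p,f),proj(q,f))
cv2.imwrite('pics/c7.png',cv2.hconcat([cv2.resize(p['img'][0:250,155:405],(400,400)),cv2.resize(q['img'][180:230,280:330],(400,400),interpolation=2)])[...,::-1])
```

```text
top [10, 8, 17, 16, 98] (308.1890239715576, 200.4756097793579) 8.56938648223877 [573.14351136 -42.21954194]
[np.float64(280.8225949725175), np.float64(-60.08179716154282)] [np.float64(309.58157070665436), np.float64(200.5603785464988)]
```

View pics/c7.png

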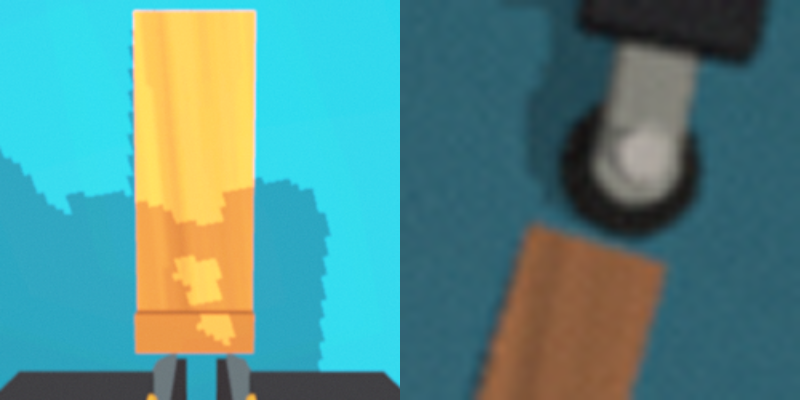

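Top view: ball centre is at about (308.8,200.3), and the wedge thin end at (304.6,210.4) heads straight at it, within about 2 mm. I'll push straight on, tracking tilt by the screen's motion in the top view.

```bash
cat > tilt.py <<'E'
from h import *
import os,sys
R_={'screen':('top',85,150,288,388),'base':('top',150,180,340,380),'base2':('top',135,155,258,285),'sscreen':('side',78,145,325,385)}
q={n:grab(n) for n in('top','side')}
if not os.path.exists('ref.npz'): np.savez('ref.npz',**{n:q[n]['img'] for n in q})
ref=np.load('ref.npz'); s=sensors.state()
for k,(n,a,b,c,d) in R_.items():
    t=cv2.cvtColor(ref[n],7)[a:b,c:d]; g=cv2.cvtColor(q[n]['img'],7)[a-12:b+12,c-12:d+12]
    f=[cv2.resize(x,None,fx=4,fy=4,interpolation=2) for x in(t,g)]
    r=cv2.matchTemplate(f[1],f[0],cv2.TM_CCOEFF_NORMED); _,v,_,l=cv2.minMaxLoc(r); print(k,'dcol %.2f drow %.2f'%(l[0]/4-12,l[1]/4-12),round(v,3))
print(s['time_s'],s['ee_pos'].round(1),s['ee_rot'].round(1),s['force'].round(1))
E
python3 tilt.py
```

```text
screen dcol 0.00 drow 0.00 1.0
base dcol 0.00 drow 0.00 1.0
base2 dcol 0.00 drow 0.00 1.0
sscreen dcol 0.00 drow 0.00 1.0
7.95 [441.3  -4.5  -1.9] [180.   -0.  -16.7] [ 0.   0.4 -0.1]
```

Request:
step_arm(plan=[0.3,0,0,0,0,0,0.3,0,0,0,0,0,0.3,0,0,0,0,0,0.3,0,0,0,0,0,0.3,0,0,0,0,0])

```text
time_s: 8.37
ee_pos: [454.1, -8.6, -2.2]
ee_rot: [180.0, 0.3, -16.7]
force: [-6.8, 3.4, 6.8]
gripper_width: 9.1
gripper_force: 4.1
```

Request:
step_arm(plan=[0.3,0,0,0,0,0,0.3,0,0,0,0,0,0.3,0,0,0,0,0,0.3,0,0,0,0,0,0,0,0,0,0,0])

```text
time_s: 8.78
ee_pos: [465.5, -12.1, -2.4]
ee_rot: [180.0, 0.2, -16.7]
force: [-3.9, 0.8, 0.3]
gripper_width: 9.4
gripper_force: 1.8
```

```bash
python3 tilt.py;  python3 chk.py w8 [573,-45]
```

```text
screen dcol 0.75 drow -3.75 0.964
base dcol 0.00 drow -0.50 0.989
base2 dcol 0.00 drow -0.50 0.993
sscreen dcol 3.00 drow 0.75 0.979
8.8833 [465.9 -12.2  -2.4] [180.    0.2 -16.7] [-4.2  1.5 -0.4]
13030 [512.2 -24.5] -16.6 0.056
8.9333 [466.1 -12.2  -2.4] [ 1.80e+02  1.00e-01 -1.67e+01] [-3.2  0.8 -0.8]
foot in wedge 64.11412071520613 -2.307917365716719
tool in wedge -47.686826728035605 -1.4063937337621706
[]
```

Request:
step_arm(plan=[0.3,0,0,0,0,0,0.3,0,0,0,0,0,0.3,0,0,0,0,0,0.3,0,0,0,0,0,0,0,0,0,0,0])

```text
time_s: 9.4
ee_pos: [480.4, -16.0, -1.8]
ee_rot: [-180.0, -0.1, -16.7]
force: [-1.7, 0.4, -1.0]
gripper_width: 9.1
gripper_force: 0.6
```

```bash
python3 tilt.py
```

```text
screen dcol 1.50 drow -7.25 0.92
base dcol 0.25 drow -1.00 0.984
base2 dcol 0.00 drow -1.00 0.987
sscreen dcol 5.75 drow 1.75 0.938
9.5 [480.3 -16.   -1.7] [-180.    -0.2  -16.7] [-0.8  0.  -1.4]
```

Request:
step_arm(plan=[0.2,0,0,0,0,0,0.2,0,0,0,0,0,0.2,0,0,0,0,0,0.2,0,0,0,0,0,0,0,0,0,0,0])

```text
time_s: 9.92
ee_pos: [484.5, -17.7, -1.8]
ee_rot: [180.0, 0.2, -16.7]
force: [-5.5, 2.0, 4.8]
gripper_width: 9.2
gripper_force: 3.3
```

```bash
python3 tilt.py
```

```text
screen dcol 1.75 drow -8.00 0.909
base dcol 0.25 drow -1.00 0.984
base2 dcol 0.25 drow -1.00 0.986
sscreen dcol 6.00 drow 1.75 0.928
10.0167 [484.5 -17.7  -1.9] [180.    0.2 -16.7] [-6.3  1.5  5.4]
```

Request:
step_arm(plan=[0.2,0,0,0,0,0,0.2,0,0,0,0,0,0.2,0,0,0,0,0,0,0,0,0,0,0,0,0,0,0,0,0])

```text
time_s: 10.43
ee_pos: [491.0, -19.5, -1.9]
ee_rot: [180.0, 0.1, -16.7]
force: [-5.8, 1.0, 3.1]
gripper_width: 9.3
gripper_force: 2.6
```

```bash
python3 tilt.py
```

```text
screen dcol 2.00 drow -9.25 0.891
base dcol 0.25 drow -1.25 0.979
base2 dcol 0.25 drow -1.25 0.982
sscreen dcol 7.25 drow 2.00 0.905
10.5333 [491.  -19.6  -1.8] [ 1.80e+02  1.00e-01 -1.67e+01] [-5.6  1.3  2.8]
```

Request:
step_arm(plan=[0.2,0,0,0,0,0,0.2,0,0,0,0,0,0,0,0,0,0,0,0,0,0,0,0,0])

```text
time_s: 10.87
ee_pos: [493.1, -20.4, -1.9]
ee_rot: [179.9, 0.3, -16.7]
force: [-8.4, 1.5, 6.8]
gripper_width: 8.8
gripper_force: 4.3
```

```bash
python3 tilt.py
```

```text
screen dcol 2.00 drow -9.75 0.887
base dcol 0.25 drow -1.25 0.98
base2 dcol 0.25 drow -1.25 0.982
sscreen dcol 7.50 drow 2.00 0.899
10.9667 [493.1 -20.4  -1.9] [179.9   0.3 -16.7] [-7.8  3.3  7.2]
```

Request:
step_arm(plan=[0.2,0,0,0,0,0,0.2,0,0,0,0,0,0,0,0,0,0,0,0,0,0,0,0,0])

```text
time_s: 11.3
ee_pos: [494.1, -20.9, -2.1]
ee_rot: [179.9, 0.7, -16.7]
force: [-12.9, 3.5, 11.8]
gripper_width: 9.1
gripper_force: 6.9
```

```bash
python3 tilt.py
```

```text
screen dcol 2.00 drow -9.75 0.886
base dcol 0.25 drow -1.25 0.98
base2 dcol 0.25 drow -1.25 0.982
sscreen dcol 7.50 drow 2.00 0.895
11.4 [494.1 -21.   -2.1] [179.9   0.7 -16.7] [-12.8   4.2  11.2]
```

Request:
step_arm(plan=[0.2,0,0,0,0,0,0.2,0,0,0,0,0,0,0,0,0,0,0,0,0,0,0,0,0])

```text
time_s: 11.73
ee_pos: [495.2, -21.6, -2.2]
ee_rot: [179.9, 1.0, -16.7]
force: [-17.8, 5.4, 16.8]
gripper_width: 9.1
gripper_force: 9.6
```

```bash
python3 tilt.py
```

```text
screen dcol 2.00 drow -10.00 0.884
base dcol 0.25 drow -1.25 0.98
base2 dcol 0.25 drow -1.25 0.981
sscreen dcol 7.75 drow 2.00 0.893
11.8333 [495.2 -21.5  -2.2] [179.9   1.  -16.7] [-18.1   6.8  15.7]
```

Push force jumped from about 8 to 18 N while the screen and base stopped moving, so the far foot seems to have landed. I'll ease off and check from the side.

Request:
step_arm(plan=[-0.3,0,0,0,0,0,-0.4,0,0,0,0,0,-0.5,0,0,0,0,0,-1.5,0,0,0,0,0,0,0,0,0,0,0])

```text
time_s: 12.25
ee_pos: [476.4, -15.1, -1.9]
ee_rot: [180.0, 0.0, -16.7]
force: [-0.4, 0.3, -0.5]
gripper_width: 8.9
gripper_force: 0.0
```

```bash
python3 tilt.py
python3 - <<'E'
from h import *
p=grab('side')
for n in('stand','short_foot','far_foot'):
    print(n,[(np.round(e['location'],1),ground(p,e['location'])[:2].round(1),round(e['score'],2)) for e in viewer.pinpoint(n,p)[:2]])
# gravity direction in image near column, for reference
for z in(0,100,200,295): print(z,np.round(proj(p,[665,-62,z]),1))
ref=np.load('ref.npz')['side']
a=[cv2.resize(i[60:280,250:420],(400,518),interpolation=2) for i in(ref,p['img'])]
cv2.imwrite('pics/c9.png',cv2.hconcat(a)[...,::-1])
E
```

```text
screen dcol 2.00 drow -10.00 0.884
base dcol 0.25 drow -1.25 0.981
base2 dcol 0.25 drow -1.25 0.982
sscreen dcol 7.75 drow 2.00 0.893
12.35 [479.1 -15.5  -1.6] [-180.    -0.2  -16.7] [ 0.5 -0.4 -0.3]
stand [(array([332.1, 195.4]), array([724.3,  85.8]), 0.71), (array([343.1, 232.6]), array([668.7, -57.2]), 0.65)]
short_foot [(array([299.6, 240.3]), array([578.2, -44.8]), 0.84)]
far_foot [(array([390.2, 227.1]), array([765.8, -80. ]), 0.6)]
0 [342.7 234.3]
100 [345.9 190.1]
200 [349.6 139.4]
295 [353.6  83.7]
```

View pics/c9.png

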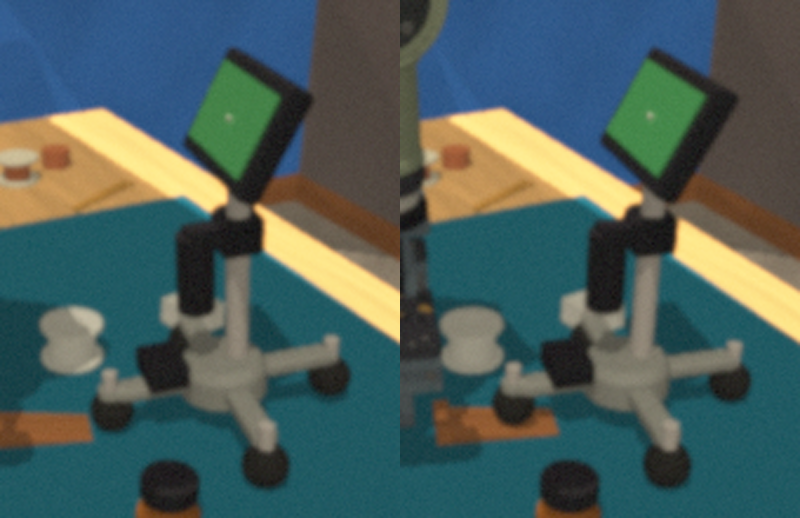

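Right panel: the column (crop 644,355 to 655,210) looks vertical, the far foot is down on the bench at (730,382), and the wedge carries the short foot at (513,405). One numeric check of the column lean follows.

Run:
```python
from h import *
p=grab('side'); ref=np.load('ref.npz')['side']
for nm,im,c0 in(('ref',ref,350),('now',p['img'],354)):
    hsv=cv2.cvtColor(im,cv2.COLOR_RGB2HSV); xs=[];rs=[]
    for r in range(170,205):
        w=np.clip(150-hsv[r,c0-13:c0+13,1].astype(float),0,None); w[w<60]=0
        if w.sum()>0: xs.append((w*np.arange(c0-13,c0+13)).sum()/w.sum()); rs.append(r)
    k,b=np.polyfit(rs,xs,1); print(nm,k,k*187+b,np.std(np.polyval([k,b],rs)-xs))
a,b=[np.array(proj(p,[672,-62,z])) for z in(65,140)]; print('vertical',a,b,(b-a)[0]/(b-a)[1])
for t in(0.05,0.065): # lean toward stand -x
    d=75*np.tan(t)*np.array([-.989,.147,0]); b2=np.array(proj(p,np.array([672,-62,140])+d)); print(t,(b2-a)[0]/(b2-a)[1])
```

```text
ref -0.06639905058703365 347.0171761034105 0.4993846376809437
now -0.05206415278588167 350.9038973283379 0.599810656171267
vertical [347.91119872 205.46873722] [350.6333291 169.9806044] -0.0767053706318053
0.05 -0.022640850291873873
0.065 -0.006201820751684177
```

Run:
```python
from h import *
p=grab('side'); p2=[grab('side')['img'] for _ in range(6)]
now=np.mean([p['img']]+p2,0).astype(np.float32); ref=np.load('ref.npz')['side'].astype(np.float32)
print(now[185,335:368].astype(int).tolist())
for nm,im,c0 in(('ref',ref,348),('now',now,351)):
    red=cv2.GaussianBlur(im[...,0],(0,0),1.0); out=[]
    for r in range(168,204):
        c=c0+(187-r)*.05; lo=int(c); g=np.gradient(red[r]); i=lo+np.argmin(g[lo:lo+12])
        q=g[i-1:i+2]; out.append((r,i+.5*(q[0]-q[2])/(q[0]-2*q[1]+q[2])))
    o=np.array(out); med=np.median(o[:,1]); o=o[abs(o[:,1]-med)<4]
    k,b=np.polyfit(o[:,0],o[:,1],1); res=np.polyval([k,b],o[:,0])-o[:,1]; o=o[abs(res)<1]; k,b=np.polyfit(o[:,0],o[:,1],1)
    print(nm,len(o),k,k*187+b,np.std(np.polyval([k,b],o[:,0])-o[:,1]))
```

```text
[[26, 25, 25], [27, 26, 27], [27, 26, 28], [29, 29, 29], [27, 24, 25], [28, 28, 25], [25, 21, 21], [25, 24, 25], [24, 27, 27], [21, 43, 48], [29, 71, 78], [30, 85, 94], [37, 91, 99], [55, 93, 99], [90, 102, 100], [118, 116, 106], [134, 126, 113], [140, 131, 117], [145, 135, 120], [145, 134, 119], [144, 134, 119], [140, 132, 117], [132, 125, 111], [116, 115, 105], [85, 101, 100], [51, 92, 98], [35, 91, 99], [31, 90, 99], [31, 90, 99], [33, 91, 100], [31, 89, 98], [29, 89, 98], [31, 89, 98]]
ref 36 -0.029380984598244307 355.40866028484766 0.10387984084198855
now 36 -0.08575765929775744 358.74413307477084 0.08981436775731291
```

The column changed by about 0.052 rad and now matches vertical to within about 0.005 rad. I'll retreat upward and hand in.

Request:
step_arm(plan=[-1,0,0,0,0,0,-1,0,-1,0,0,0,0,0,-3,0,0,0,0,0,-4,0,0,0,0,0,0,0,0,0])

```text
time_s: 13.37
ee_pos: [462.4, -9.6, 83.7]
ee_rot: [-179.8, -0.7, -16.7]
force: [1.7, 0.1, -0.2]
gripper_width: 9.2
gripper_force: 0.0
```

Request:
step_arm(plan=[0,0,0,0,0,0,0,0,0,0,0,0,0,0,0,0,0,0])

```text
time_s: 13.62
ee_pos: [457.2, -9.5, 77.0]
ee_rot: [180.0, 0.2, -16.7]
force: [-0.0, 1.2, 0.2]
gripper_width: 9.2
gripper_force: 0.0
```

```bash
python3 tilt.py; python3 -c "
from workcell import env; print(env.job_done())"
```

```text
screen dcol 2.00 drow -10.00 0.884
base dcol 0.25 drow -1.25 0.981
base2 dcol 0.25 drow -1.25 0.982
sscreen dcol 7.75 drow 2.00 0.893
13.7167 [457.5  -9.6  76.8] [180.    0.2 -16.7] [-0.4 -0.4 -0.2]
the job is handed in; nothing more can be done
None
```

The job is handed in, with no verdict returned: the wooden wedge is under the short foot, the far foot looks down on the bench, the stand measures level to about 0.005 rad, and the hand is clear.

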